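# Coil winder changeover: swap bobbins, present the hidden guide plate

### The arm

A 6-joint arm with a two-finger parallel gripper is mounted at the origin on the work surface. World frame = base frame: x ahead of the robot, y to its left, z up, the work surface at z = 0. Lengths are in mm, angles in rad, forces in N, time in s.
With the tool pointing down it reaches from about 325 to 875 mm from the base axis. Payload 4.4 kg.
Tool frame: the origin (TCP) lies on the centre line of the jaws, within the pads' length; the fingertips stand ahead of it and the grasp point (between the pads) lies 6 mm ahead of it (ctrl.tcp_to_tips is the z of the fingertips in the tool frame, in mm); z points along the fingers, y is the line along which they close (so a half turn about z gives the same grasp; the last joint's range is limited). The gripper opens to 85 mm and grips with 20 to 120 N. Pads are 22 mm wide; open, the fingers measure 114 mm over their backs; the gripper's body (76 mm by 85 mm) begins 54 mm behind the grasp point. The pads swing forward as they close: fully open they stand 13 mm farther back than shut.
Start: joints at [-1.468, 0.207, 1.542, -0, 1.393, -0.15], TCP at [143.804, -556.73, 256.282] pointing down, gripper open.
Joint ranges: [-2.73, 2.73], [-0.86, 2.22], [0.23, 2.46], [-1.11, 4.25], [0.08, 2.63], [-2.82, 2.82]. Speed limits (rad/s): [2.79, 2.79, 3.14, 3.14, 3.14, 3.14].

### API

Orientations are given as a 3x3 rotation matrix whose columns are the frame's x, y, z axes.
In Python, from plant import ctrl, sensors, optics gives the robot as it stands. Calls block until the motion is done:
- ctrl.move_ptp(position, orientation): joint-space move of the TCP to a pose.
- ctrl.move_l(position, rot=None, vel=150, threshold=None): straight line of the TCP; rot=None keeps the orientation; vel is the mean speed in mm/s. With threshold (N) it stops when the force on the tool has changed by that much, and returns True; else False.
- ctrl.set_joints(angles): joint-space move.
- ctrl.gripper_to(opening, force=None): finger opening in mm; force is the grip in N (None keeps the last); returns when the fingers have stopped.
- ctrl.hold(seconds).
- ctrl.solve_ik(position, orientation): joint angles nearest the present ones, or None.
- sensors.read_state(): the state.
- optics.grab_frame(name): name is "side" or "top" or "wrist"; returns (picture, depth): 384x512x3 uint8, red, green, blue; 384x512 float32, mm along the optical axis (not along the pixel's ray), 0 where there is no reading.
- optics.camera_params(name): a dict with "mtx" (3x3 intrinsics, pixels), "k1" (the pictures are not rectified: a ray, as slopes to the right and down, at radius r is drawn at 1 + k1 r^2 times it, then the intrinsics apply), "R" (3x3) and "t" (3): a world point X has camera coordinates R X + t; the wrist camera has in their place "T_tool_cam" (4x4, takes a point from camera to tool coordinates, whose origin is the TCP and whose axes are the flange's). Camera axes: x right, y down, z forward; pixel columns grow to the right and rows downward; lengths in mm; the calibration is good to about 2 mm. A picture is of the moment at which its call begins: read the wrist's pose just before it. camera_params takes no time and is no camera call.
A pose or a line that the arm cannot do raises ctrl.MotionError and nothing moves.
- ctrl.finish_job(): hands the job in; it is judged then, once.
The state is a dict: "t": time; "q": joint angles; "qvel": joint speeds; "tau": joint torques, N m; "eef_pos": TCP position; "eef_rot": TCP orientation; "force": force on the tool from outside, world axes, zero at the start; "wrist_torque": the same for the moment, N m; "grip_width": finger opening in mm; "grasp_force": force on a finger pad.
Only numpy, scipy, OpenCV 4.12 (cv2) and the standard library are available. Lean on these libraries where they do the work, as an engineer would, in place of code of your own. Each camera call takes 0.05 s, during which the arm holds its last target. There are 200 camera calls.

### The job

We are changing over the coil winder: first swap the two wire bobbins on the feed plate, so that each stands upright and centred on the other's old seat (the middle seat is free for parking one meanwhile). Only then lift the blue flap of the grey spares box until it stands upright or beyond, where it stays, draw the brass wire-guide plate out by its orange tab, and present it for checking: finish while still holding it upright and still, at least 10 cm above the middle of the white check pad, with its broad faces parallel to the pad's black stripe. Do not tip a bobbin over, and leave the coil tray, oil bottle, pulley and screwdriver where they are.

Things in the scene. Friction and masses are not known exactly. Their poses are not given: they have to be found in the camera images.
- feed_plate: Fixed aluminium plate 85 (x) x 260 (y) x 20 mm on the table, with three black round seats 68 mm across in a row along its own y, each with a white centre dot. Flat: the seats have no recess or pin. Origin: centre of its underside; z up.
- seat_left (a point): Centre of the seat at +90 mm along the feed plate's y, on its top face (20 mm above the table). Holds a bobbin at the start.
- seat_middle (a point): Centre of the middle seat, on the top face. Empty at the start.
- seat_right (a point): Centre of the seat at -90 mm along the feed plate's y, on the top face. Holds a bobbin at the start.
- bobbin_copper: Loose bobbin of bright copper wire with white flanges, standing upright on the left or the right seat (it varies): 56 mm flanges, 50 mm high, on top of which stands a white round grip stub 24 mm across and 26 mm tall (76 mm in all). About 0.25 kg. Origin: centre of its underside; z up its axis.
- bobbin_red: Loose bobbin of red wire with black flanges and black stub, same sizes and mass as the copper one, on the other outer seat. Origin: centre of its underside; z up its axis.
- spares_box: Fixed grey open-topped box, 180 (x) x 140 (y) x 115 mm high, walls and floor 5 mm, closed by the blue flap. Origin: centre of its underside. Its -x side is the front, facing the robot; the flap hinges on the +x rim. Inside, two black channels, 45 mm tall with a 9 mm wide slot, hold the guide plate on edge, its origin at about x -20, y 0, z 5 mm of the box.
- flap (a joint): Opening angle of the flap in rad: 0 shut, 1.57 upright, stop at 1.9 (leaning back). At the start 0 to 0.12. A stiff hinge: it stays at any angle it is left at; lifting at the handle takes 2 to 4 N.
- flap_handle (a point): Middle of the flap's dark round bar handle, 11 mm thick, 70 mm long, parallel to the box's y, its axis 40 mm off the flap's top face and 12 mm behind its front edge (168 mm along the flap from the hinge), on two end posts. Pinch it from above, one finger in front, one behind; it turns between the pads as the flap swings.
- flap_hinge (a point): Middle of the flap's hinge line, on the +x rim of the box (115 mm above the table); the axis is the box's y, and opening carries the handle up and towards the box's +x. The flap is 180 x 140 x 8 mm.
- guide_plate: Loose brass plate on edge in the box, hidden by the flap: 6 (x) x 70 (y) x 70 mm high, three white eyelets; on top an orange grip tab 12 (x) x 36 (y) mm, from 68 to 95 mm above the origin (its top 15 mm below the box's rim). About 0.15 kg. Origin: centre of its lower edge; x normal to its broad faces and along the box's x at the start, z up. It lifts straight up.
- check_pad: Fixed white square pad 100 x 100 x 4 mm on the table with a black stripe across its middle, 8 mm wide, along the pad's y. Origin: centre of its underside. Parallel faces means plate x along pad x (either way round).
- coil_tray: Bystander: loose blue tray of small coils, 130 x 200 x 30 mm, origin at the centre of its underside.
- oil_bottle: Bystander: loose white plastic bottle with red cap, 44 mm across, 120 mm tall, origin at the centre of its underside.
- pulley: Bystander: loose black pulley lying flat, 80 mm across, 28 mm high, origin at the centre of its underside.
- screwdriver: Bystander: loose screwdriver lying on the table, about 200 mm long along its x.
There are look-alikes about, which are no part of the job. Leave any pink or purple look-alike of the bobbin_red alone.

How it is judged:
By the outcome, as a careful person would: the job done as asked, in the order asked, and still so for the second after the job is handed in, while the arm keeps its last pose, push and grip.
It also fails if it takes over 72 s, if anything falls off the work surface, if the arm or the gripper's body presses on something with over 40 N, if the wrist force passes 120 N, or if a joint passes its speed limit or range.

## Working session

There is one attempt and no reset: what is moved stays moved. The work goes in short steps, each a Python script; the robot and the scene stay as the last script left them, time stands still between calls to the robot, and variables do not carry over. Pictures are saved under pics/ and viewed, at most 10 in all, crops included, and the job is handed in when it is done.

```bash
mkdir -p pics; ls; cat > h.py <<'E'
import numpy as np, cv2
from plant import ctrl, sensors, optics
def cam(n, st=None):
    p=optics.camera_params(n); K=np.array(p["mtx"]); k1=p["k1"]
    if "R" in p:
        R=np.array(p["R"]).T; o=-R@np.array(p["t"])
    else:
        T=np.array(p["T_tool_cam"]); st=st or sensors.read_state(); E=np.array(st["eef_rot"])
        R=E@T[:3,:3]; o=E@T[:3,3]+np.array(st["eef_pos"])
    return K,k1,R,o
def rays(n,uv,st=None):
    K,k1,R,o=cam(n,st)
    u=cv2.undistortPoints(np.array(uv,float).reshape(-1,1,2),K,np.array([k1,0,0,0.])).reshape(-1,2)
    # (cv2 radial model is the same: x*(1+k1 r^2))
    return o,np.c_[u,np.ones(len(u))]@R.T
def onz(n,uv,z,st=None):
    o,d=rays(n,uv,st); return o+d*((z-o[2])/d[:,2])[:,None]
def xyz(n,uv,depth,st=None):
    o,d=rays(n,uv,st); return o+d*np.array(depth).reshape(-1,1)
def down(a):  # tool y (closing) at world angle a
    y=np.array([np.cos(a),np.sin(a),0]); z=np.array([0,0,-1.]); return np.c_[np.cross(y,z),y,z]
E
cat > a.py <<'E'
from h import *
ims=[]
for n in ("top","side"):
    im,d=optics.grab_frame(n); np.savez("pics/"+n,im=im,d=d); cv2.imwrite(f"pics/{n}0.png",cv2.resize(im[:,:,::-1],(768,576)))
    print(n,cam(n)[3].round(), cam(n)[2][:,2].round(2))
print({k:np.round(v,3) for k,v in sensors.read_state().items()}, ctrl.tcp_to_tips)
E
python3 a.py
```

```text
pics
top [ 385.    5. 1264.] [ 0.18  0.01 -0.98]
side [  15. -729. 1166.] [ 0.41  0.53 -0.74]
{'t': np.float64(0.1), 'q': array([-1.469,  0.207,  1.543,  0.   ,  1.394, -0.15 ]), 'qvel': array([-0.   , -0.001, -0.004, -0.001,  0.001,  0.001]), 'tau': array([-0.0000e+00, -3.8409e+01, -2.9255e+01, -0.0000e+00,  5.0000e-03,
       -0.0000e+00]), 'eef_pos': array([ 143.737, -556.057,  255.202]), 'eef_rot': array([[ 0.968,  0.25 , -0.   ],
       [ 0.25 , -0.968,  0.002],
       [ 0.   , -0.002, -1.   ]]), 'force': array([ 0.428,  0.798, -0.158]), 'wrist_torque': array([-0.019,  0.016, -0.016]), 'grasp_force': np.float64(0.0), 'grip_width': np.float64(85.349)} 25.0
```

View pics/top0.png

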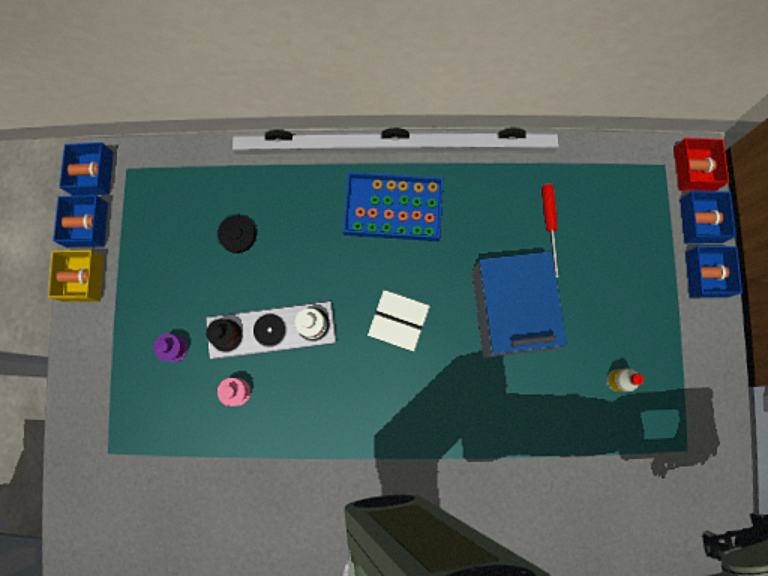

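View pics/side0.png

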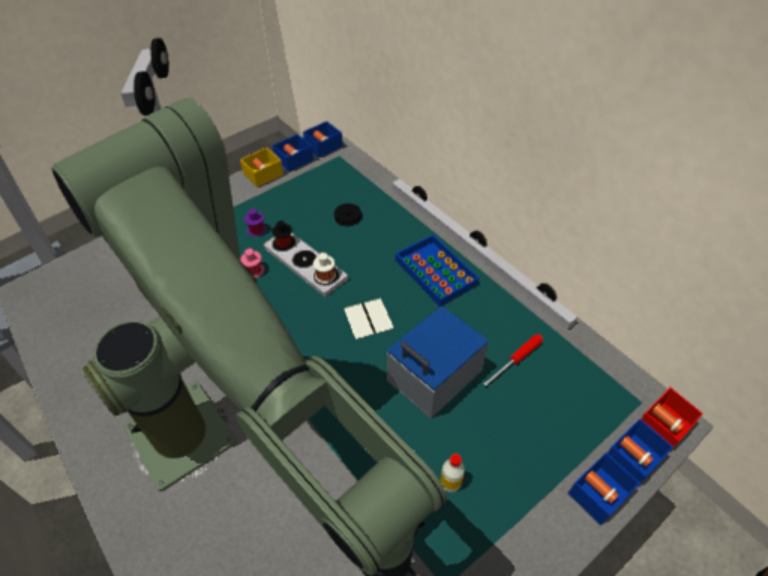

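The top view (768-wide pixels) shows these candidates:
- **Red wire with black stub:** (224,333), on the left seat. This is bobbin_red.
- **White flanges:** (312,322), on the right seat. This is bobbin_copper.
- **Look-alikes standing on the table:** purple (170,347) and pink (234,391). I leave both alone.

The middle seat is at (269,330), the pad at (399,321) and the box flap at (520,300) with its handle at (532,338). The tray, pulley, screwdriver and bottle all stand clear of these.

```bash
cat > m.py <<'E'
from h import *
f=np.load("pics/top.npz"); im,d=f["im"],f["d"]; H,W=d.shape
vv,uu=np.mgrid[:H,:W]; P=xyz("top",np.c_[uu.ravel(),vv.ravel()],d.ravel()).reshape(H,W,3)
hsv=cv2.cvtColor(im,cv2.COLOR_RGB2HSV)
def box(name,x0,y0,x1,y1,mask):   # region in 768-scale
    m=np.zeros((H,W),bool); m[int(y0/1.5):int(y1/1.5),int(x0/1.5):int(x1/1.5)]=1; m&=mask
    p=P[m]; r=cv2.minAreaRect(p[:,:2].astype(np.float32)); print(name,m.sum(),np.round(r[0],1),np.round(r[1],1),round(r[2],2),"zmed",np.median(p[:,2]).round(1),"mean",p.mean(0).round(1))
z=P[...,2]
g=(hsv[...,0]>70)&(hsv[...,0]<95)&(hsv[...,1]>90)
print("table z",np.median(z[g]))
box("plate",195,295,345,365,(z>12)&(z<30)&~g)
box("padwhite",360,285,440,355,(hsv[...,1]<60)&(hsv[...,2]>120))
box("padblack",365,305,430,340,(hsv[...,2]<80)&(z<15)&~g)
box("midseat",250,310,290,350,(hsv[...,2]<70)&(z>12)&(z<30))
box("redstub",195,305,250,365,(z>85))
box("cupstub",290,295,340,355,(z>85))
box("redfl",195,305,250,365,(z>62)&(z<78))
box("cupfl",290,295,340,355,(z>62)&(z<78))
box("purp",150,325,190,365,(z>40)); box("pink",210,370,260,410,(z>40))
b=(hsv[...,0]>100)&(hsv[...,0]<125)&(hsv[...,1]>120)
box("flap",470,240,575,360,b&(z>100)&(z<150))
box("handle",500,322,560,355,(z>148))
box("bottle",600,355,650,395,(z>100))
E
python3 m.py
```

```text
table z 2.1760676135571657
plate 1755 [507.2 255.8] [ 86.1 259.8] 7.6 zmed 21.3 mean [505.6 250.6  21.4]
padwhite 1000 [487.1   8.5] [101.5 190. ] 70.15 zmed 5.6 mean [527.8  -6.5   9.3]
padblack 71 [529.2  -6.7] [96.3  6.5] 70.17 zmed 5.5 mean [529.2  -6.8   5.8]
midseat 340 [510.  256.6] [62.7 61.8] 88.93 zmed 21.4 mean [508.6 256.   21.6]
redstub 57 [438.7 182. ] [369.1  20.8] 69.87 zmed 96.8 mean [491.9 325.3 158.1]
cupstub 63 [451.3  95.5] [222.9  22.4] 47.97 zmed 97.7 mean [511.1 161.  152.7]
redfl 195 [497.4 344.1] [52.2 52. ] 52.31 zmed 71.1 mean [497.1 342.9  71. ]
cupfl 214 [517.  168.8] [53.3 50.4] 3.34 zmed 71.5 mean [517.5 167.6  71.5]
purp 270 [443.1 244.6] [489.7  55.4] 82.8 zmed 52.1 mean [469.  451.8  70. ]
pink 287 [384.2 177.8] [ 52.8 345.3] 0.62 zmed 52.0 mean [382.2 320.8  61.3]
flap 2983 [ 548.3 -237.5] [180.1 139.9] 5.95 zmed 128.6 mean [ 549.7 -236.3  128.5]
handle 113 [ 438.9 -136.9] [ 19.7 303.4] 17.07 zmed 175.6 mean [ 469.3 -237.6  204.2]
bottle 65 [ 397.8 -228.9] [ 20.2 468.5] 0.66 zmed 121.3 mean [ 399.6 -444.   136.7]
```

```bash
cat > w.py <<'E'
from h import *
T=np.array(optics.camera_params("wrist")["T_tool_cam"]); print(T.round(2))
def look(name,c,a,h):
    # put the camera's axis over c, with TCP height h
    R=down(a); off=R@(T[:3,3]+T[:3,2]/T[2,2]*0)
    ctrl.move_ptp(np.array([c[0]-off[0],c[1]-off[1],h]),R); ctrl.hold(.3)
    st=sensors.read_state(); im,d=optics.grab_frame("wrist")
    np.savez("pics/"+name,im=im,d=d,**{k:st[k] for k in("eef_pos","eef_rot")}); cv2.imwrite(f"pics/{name}.png",im[:,:,::-1]); print(name,st["t"],st["q"],st["eef_pos"])
look("wbox",(520,-235),np.radians(-90+8),380)
look("wplate",(507,256),np.radians(-90+8),330)
E
python3 w.py; python3 -c "
import cv2,numpy as np
a=cv2.imread('pics/wbox.png');b=cv2.imread('pics/wplate.png')
cv2.imwrite('pics/w2.png',cv2.resize(np.vstack([a,b]),(400*1,600)))"
```

```text
[[  -0.     -0.96   -0.28   73.11]
 [   1.     -0.     -0.     -0.48]
 [   0.     -0.28    0.96 -117.3 ]
 [   0.      0.      0.      1.  ]]
wbox 2.0583 [-6.72622638e-01 -1.04611739e-03  1.51779535e+00 -6.73553735e-05
  1.62535262e+00  7.59606967e-01] [ 447.39343736 -246.18479122  379.72597778]
wplate 4.2 [ 3.39172092e-01 -6.94081382e-03  1.62310238e+00 -3.83353641e-05
  1.52537131e+00  1.77140353e+00] [434.99167786 244.86314491 330.02915257]
```

View pics/w2.png

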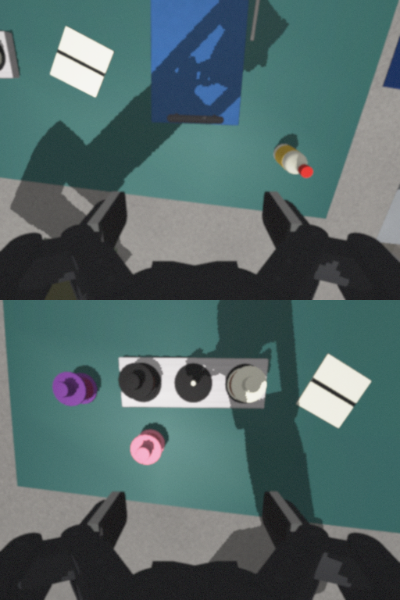

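The wrist crop of the plate agrees with the top view. In this view's pixels, the black-stub bobbin is at (140,82), the free seat's dot at (193,83) and the white-flange bobbin at (246,83). Purple (70,88) and pink (147,148) stand off the plate. In the box view the handle bar is at (195,118). Next I measure from the wrist camera.

```bash
cat > m2.py <<'E'
from h import *
def load(n):
    f=np.load(f"pics/{n}.npz"); im,d=f["im"],f["d"]; H,W=d.shape; st={k:f[k] for k in("eef_pos","eef_rot")}
    vv,uu=np.mgrid[:H,:W]; P=xyz("wrist",np.c_[uu.ravel(),vv.ravel()],d.ravel(),st).reshape(H,W,3); P[d==0]=-999
    return im,d,st,P,cv2.cvtColor(im,cv2.COLOR_RGB2HSV)
def rect(name,P,m):
    m=m.astype(np.uint8); n,l,s,_=cv2.connectedComponentsWithStats(m); m=l==1+s[1:,4].argmax()
    p=P[m]; r=cv2.minAreaRect(p[:,:2].astype(np.float32)); c,rad=cv2.minEnclosingCircle(p[:,:2].astype(np.float32))
    print(name,m.sum(),np.round(r[0],1),np.round(r[1],1),round(r[2],2),"z",np.median(p[:,2]).round(1),"circ",np.round(c,1),round(rad,1),"mean",p.mean(0).round(1)); return m
def near(P,x,y,r): return np.hypot(P[...,0]-x,P[...,1]-y)<r
if __name__=="__main__":
    im,d,st,P,hsv=load("wplate"); z=P[...,2]; g=(hsv[...,0]>70)&(hsv[...,0]<95)&(hsv[...,1]>90)
    print("table",np.median(z[g]))
    rect("plate+",P,(z>12)&~g&near(P,507,256,165)&(z<110)&~near(P,382,321,60)&~near(P,469,452,50))
    m=rect("dot",P,(hsv[...,2]>120)&near(P,507,256,25)); v,u=np.argwhere(m).mean(0); print(onz("wrist",[[u,v]],20,st))
    for n,x,y in(("red",497,344),("cop",517,168),("purp",469,452),("pink",382,321)):
        rect(n+"stub",P,(z>(85 if n in("red","cop") else 68))&(z<110)&near(P,x,y,40))
        rect(n+"fl",P,(z>62 if n in("red","cop") else z>42)&(z<80)&near(P,x,y,50))
    rect("pad",P,(hsv[...,1]<60)&(hsv[...,2]>100)&near(P,529,-6,75)&(z<20))
    for n in["wbox"]:
        im,d,st,P,hsv=load(n); z=P[...,2]
        rect("pad",P,(hsv[...,2]>70)&~((hsv[...,0]>70)&(hsv[...,0]<95)&(hsv[...,1]>60))&near(P,529,-6,72)&(z<20))
        b=(hsv[...,0]>100)&(hsv[...,0]<125)&(hsv[...,1]>120)
        rect("flap",P,b&(z>100)&(z<150)&near(P,548,-237,130))
        f=b&(z>100)&(z<150)&near(P,548,-237,110); A=np.c_[P[f][:,:2]-[548,-237],np.ones(f.sum())]; print("plane",np.linalg.lstsq(A,z[f],rcond=None)[0])
        m=rect("handle",P,(z>150)&(z<200)&near(P,470,-245,70))
    f=np.load("pics/top.npz")
E
python3 m2.py
```

```text
table 0.2182575642361826
plate+ 11945 [508.3 258.4] [ 85.6 261.1] 7.21 z 20.4 circ [506.9 257.6] 136.0 mean [509.3 258.6  35.8]
dot 47 [508.1 258.2] [9.3 8.3] 7.86 z 20.3 circ [508.4 258.2] 5.2 mean [508.4 258.3  20.4]
[[508.40941646 258.3405045   20.        ]]
redstub 387 [498.7 347.5] [23.2 23.1] 1.49 z 95.6 circ [498.7 347.7] 11.9 mean [498.9 346.8  95.1]
redfl 1273 [498.7 346.9] [55.  53.7] 0.13 z 69.7 circ [498.5 347.7] 28.0 mean [499.2 345.4  69.9]
copstub 376 [518.2 171.5] [22.2 23.4] 6.44 z 95.5 circ [518.6 171.3] 12.0 mean [518.5 172.1  95.2]
copfl 1287 [518.8 171.5] [54.6 54.1] 12.07 z 69.7 circ [518.6 171.3] 27.9 mean [518.9 173.1  69.8]
purpstub 348 [471.6 462. ] [23.4 23.2] 88.84 z 75.5 circ [471.3 462. ] 12.4 mean [471.8 460.7  75. ]
purpfl 1506 [471.4 461.4] [54.4 55.4] 88.81 z 50.2 circ [471.7 462.4] 28.5 mean [472.6 457.4  56.4]
pinkstub 269 [383.7 326.3] [22.7 22.6] 4.53 z 75.9 circ [383.6 326.8] 11.9 mean [384.5 326.2  75.5]
pinkfl 1210 [383.7 326.4] [55.  54.8] 6.13 z 50.4 circ [383.4 326.9] 27.9 mean [386.2 325.5  56.1]
pad 2532 [554.3 -14.7] [106.7  52.1] 71.63 z 3.5 circ [551.6 -14. ] 57.6 mean [555.  -11.9   3.3]
pad 4566 [529.5  -2.5] [105.9 105.3] 70.52 z 3.6 circ [529.6  -4.2] 70.5 mean [530.8  -4.3   3.5]
flap 17884 [ 548.3 -235.3] [178.4 140.2] 5.65 z 126.1 circ [ 548.2 -235.5] 111.7 mean [ 556.2 -234.7  126.2]
plane [-3.83188762e-02 -3.51561518e-03  1.26506711e+02]
handle 708 [ 472.4 -243. ] [11.  80.9] 5.75 z 173.9 circ [ 471.7 -243. ] 40.5 mean [ 472.9 -242.6  173.7]
```

```bash
cat >> h.py <<'E'
A0=np.radians(-82.7); RD=down(A0)
SEAT=dict(L=(497.0,347.6),M=(508.4,258.3),R=(519.8,169.0))
ZG=99.; ZT=205.
def L(x,y,z,v=150,th=None,rot=None): return ctrl.move_l(np.array([x,y,z],float),rot,v,th)
def pick(x,y):
    ctrl.gripper_to(48,40); L(x,y,125,250); hit=L(x,y,ZG,60,8)
    ctrl.gripper_to(10,40); s=sensors.read_state(); print("grip",hit,s["grip_width"].round(1),s["grasp_force"],s["eef_pos"].round(1)); L(x,y,ZT,200)
def place(x,y):
    L(x,y,ZT,250); L(x,y,ZG+6,150); hit=L(x,y,ZG-3,20,4); s=sensors.read_state(); print("place",hit,s["eef_pos"].round(1),s["force"].round(1))
    ctrl.gripper_to(48,40); L(x,y,ZT,200); print("t",sensors.read_state()["t"])
E
cat > look.py <<'E'
from h import *; import sys
def look(name,c,h,a=A0):
    T=np.array(optics.camera_params("wrist")["T_tool_cam"]); R=down(a); off=R@T[:3,3]
    ctrl.move_l(np.array([c[0]-off[0],c[1]-off[1],h]),R,300); ctrl.hold(.25)
    st=sensors.read_state(); im,d=optics.grab_frame("wrist")
    np.savez("pics/"+name,im=im,d=d,**{k:st[k] for k in("eef_pos","eef_rot")}); cv2.imwrite(f"pics/{name}.png",im[:,:,::-1]); print(name,st["t"])
E
python3 - <<'E'
from h import *
from look import look
ctrl.move_ptp(np.array([498.7,347.5,ZT]),RD)
pick(498.7,347.5); place(*SEAT["M"])
look("w3",SEAT["M"],290)
from m2 import *
im,d,st,P,hsv=load("w3"); z=P[...,2]
for n,x,y in(("redM",508,258),("cop",518,171)):
    rect(n+"stub",P,(z>85)&(z<110)&near(P,x,y,40))
rect("seatL",P,(hsv[...,2]<70)&near(P,497,347,45)&(z>12)&(z<30)); rect("plate",P,(z>12)&(z<30)&near(P,508,258,165)&(hsv[...,1]<60)&~near(P,382,321,60)&~near(P,469,452,50))
E
```

```text
Traceback (most recent call last):
  File "h.py", line 28, in pick
    ctrl.gripper_to(10,40); s=sensors.read_state(); print("grip",hit,s["grip_width"].round(1),s["grasp_force"],s["eef_pos"].round(1)); L(x,y,ZT,200)
                                                                     ^^^^^^^^^^^^^^^^^^^^^
AttributeError: 'float' object has no attribute 'round'
```

```bash
sed -i 's/s\["grip_width"\].round(1)/s["grip_width"]/; s/s\["eef_pos"\].round(1)/np.round(s["eef_pos"],1)/g; s/s\["force"\].round(1)/np.round(s["force"],1)/' h.py
python3 - <<'E'
from h import *
from look import look
s=sensors.read_state(); print(s["grip_width"],s["grasp_force"],np.round(s["eef_pos"],1))
L(498.7,347.5,ZT,200); print(sensors.read_state()["grip_width"]); place(*SEAT["M"])
look("w3",SEAT["M"],290)
from m2 import *
im,d,st,P,hsv=load("w3"); z=P[...,2]
for n,x,y in(("redM",508,258),("cop",518,171)):
    rect(n+"stub",P,(z>85)&(z<110)&near(P,x,y,40))
rect("seatL",P,(hsv[...,2]<70)&near(P,497,347,45)&(z>12)&(z<30)); rect("plate",P,(z>12)&(z<30)&near(P,508,258,165)&(hsv[...,1]<60)&~near(P,382,321,60)&~near(P,469,452,50))
E
```

```text
22.780120645995776 39.15631055831909 [499.1 347.5  99.5]
22.842524244339
place True [509.5 258.4  99.4] [ 0.2 -0.8  3.9]
t 10.275
w3 11.05
redMstub 446 [509.  259.2] [22.1 23.1] 7.26 z 95.7 circ [509.  258.9] 11.9 mean [509.  258.9  95.7]
copstub 494 [518.6 171.3] [23.1 23.3] 32.29 z 95.5 circ [518.5 171.2] 12.0 mean [518.6 172.2  95.1]
seatL 1933 [497.6 347.5] [61.2 62.1] 6.47 z 20.2 circ [497.5 347.5] 31.4 mean [498.3 347.7  20.2]
plate 10314 [508.8 258.3] [ 84.6 260.5] 7.16 z 19.8 circ [508.  258.1] 135.7 mean [507.9 279.   19.9]
```

View pics/w3.png

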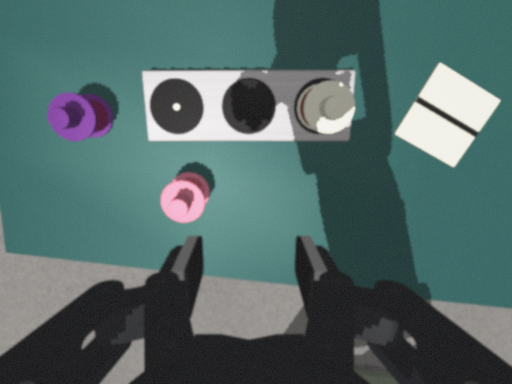

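Red now stands upright on the middle seat at (248,105). The left seat with its dot at (176,107) is free, and copper is at (330,105). The stub reads within 1 mm of where I aimed, so I carry on.

```bash

python3 - <<'E'
from h import *
from look import look
L(518.5,171.5,ZT,250); pick(518.5,171.5); place(*SEAT["L"])
L(509,258.9,ZT,250); pick(509,258.9); place(*SEAT["R"])
look("w4",SEAT["M"],290)
from m2 import *
im,d,st,P,hsv=load("w4"); z=P[...,2]
for n,x,y in(("cop",497,347),("red",520,169)):
    rect(n+"stub",P,(z>85)&(z<110)&near(P,x,y,40))
m=rect("dot",P,(hsv[...,2]>(hsv[...,2][near(P,508,258,15)].min()+40))&near(P,508.4,258.3,15)); v,u=np.argwhere(m).mean(0); print(onz("wrist",[[u,v]],20,st))
g=(hsv[...,0]>70)&(hsv[...,0]<95)&(hsv[...,1]>90)
rect("plate+",P,(z>12)&~g&near(P,507,256,165)&(z<110)&~near(P,382,321,60)&~near(P,469,452,50))
E
```

```text
grip False 22.637354404487244 39.14772033691406 [518.9 171.4  99.4]
place True [497.9 347.9  99.3] [-0.1 -0.   4.5]
t 17.225
grip False 23.00156017711166 39.14037644863129 [509.4 258.9  99.5]
place True [520.8 169.   99.4] [ 1.2 -0.8  4.2]
t 22.775
w4 23.65
copstub 483 [497.9 347.9] [22.8 22.5] 31.54 z 95.6 circ [497.8 348.1] 11.8 mean [498.  346.9  95.1]
redstub 498 [520.6 169.4] [23.1 23.2] 58.62 z 95.6 circ [520.4 169.5] 11.9 mean [520.5 170.3  95.1]
dot 80 [507.4 258.3] [10.8 11.3] 7.08 z 20.3 circ [507.2 258.1] 6.1 mean [507.4 258.1  20.3]
[[507.40119821 258.06483291  20.        ]]
plate+ 14768 [508.3 258.3] [ 85.6 261.2] 7.41 z 20.4 circ [509.6 258.5] 136.7 mean [509.5 258.6  36.2]
```

View pics/w4.png

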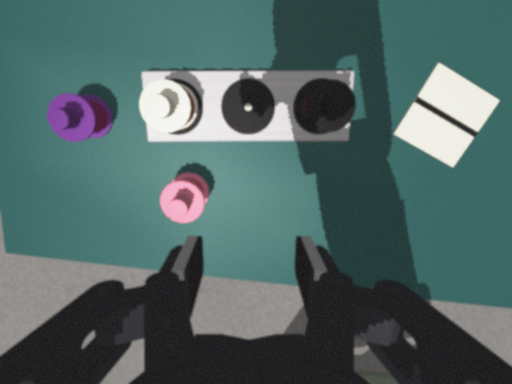

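Both bobbins stand upright on swapped seats: copper at (168,105), red at (325,105), each within about 1 mm. Next is the flap.

```bash
cat >> h.py <<'E'
BY=np.radians(5.75); BU=np.array([np.cos(BY),np.sin(BY),0]); BV=np.array([-np.sin(BY),np.cos(BY),0]); HG=np.array([637.9,-226.3,115.]); RB=down(BY)
def hand(t): return HG+BU*(-168*np.cos(t)+48*np.sin(t))+np.array([0,0,168*np.sin(t)+48*np.cos(t)])
UP=np.array([0,0,1.])
E
python3 - <<'E'
from h import *
p=hand(.0385)+6*UP; print(p)
ctrl.move_ptp(p+90*UP,RB); ctrl.gripper_to(42,35)
L(*(p+35*UP),200); print("hit",ctrl.move_l(p,None,60,8))
ctrl.gripper_to(5,35); s=sensors.read_state(); print(s["t"],s["grip_width"],s["grasp_force"],np.round(s["eef_pos"],1),np.round(s["force"],1))
for t in np.linspace(.0385,1.70,12)[1:]:
    ctrl.move_l(hand(t)+6*UP,None,140); s=sensors.read_state(); print(round(t,2),np.round(s["force"],1),round(s["grip_width"],1),np.round(s["eef_pos"]-hand(t)-6*UP,1))
    if np.linalg.norm(s["force"])>40: break
im,d=optics.grab_frame("side"); np.savez("pics/side2",im=im,d=d); cv2.imwrite("pics/side2.png",im[:,:,::-1]); print(s["t"])
E
```

```text
[ 472.70740379 -242.93401977  175.43083265]
hit False
27.6333 10.118810108871685 34.09803092479706 [ 472.1 -243.2  175.6] [-4.1 -1.3  2.2]
0.19 [-6.  -1.8  2.8] 9.6 [-0.7 -0.3  0.9]
0.34 [-8.1 -1.1  4.8] 9.5 [-1.  -0.3  1.3]
0.49 [-8.9  0.   8.4] 9.7 [-1.3 -0.3  1.9]
0.64 [-10.9   0.7  12.9] 9.5 [-0.9 -0.3  3.2]
0.79 [-7.   1.  11.7] 9.6 [ 0.3 -0.2  3.6]
0.94 [-3.3  0.9  8.4] 9.5 [ 1.5 -0.1  3.7]
1.1 [-1.6  0.7  7.9] 9.4 [1.9 0.  3.1]
1.25 [0.7 0.1 4.6] 9.4 [2.1 0.1 2.5]
1.4 [0.2 0.2 5.2] 9.4 [1.5 0.  1.4]
1.55 [ 1.2 -0.2  4.8] 9.4 [0.8 0.  0.5]
1.7 [ 2.9 -1.4  3.2] 9.3 [0.8 0.  0.2]
31.3917
```

View pics/side2.png

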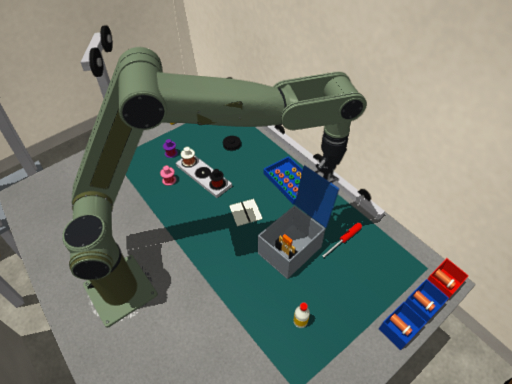

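The flap (315,190) stands upright. Inside the box the brass plate and its orange tab show at (286,243). I release the handle and look at the tab.

```bash
python3 - <<'E'
from h import *
from look import look
p=hand(1.70)+6*UP
ctrl.gripper_to(34,35); L(*(p+15*UP),60); L(*(p+70*UP),200)
tab=HG-110*BU
look("w5",tab,310,BY)
from m2 import *
im,d,st,P,hsv=load("w5"); z=P[...,2]
o=(hsv[...,0]>4)&(hsv[...,0]<20)&(hsv[...,1]>150)
rect("tab",P,o&near(P,tab[0],tab[1],60)&(z>90)); print(tab)
g=near(P,tab[0],tab[1],150)&(z>108)&(z<122); rect("rim",P,g)
f=(hsv[...,0]>100)&(hsv[...,0]<125)&(hsv[...,1]>120)&(z>140); print("flap pts",f.sum(), P[f].min(0),P[f].max(0)); rect("stripe",P,(hsv[...,2]<70)&near(P,529,-3,60)&(z<20))
E
```

```text
w5 33.6833
tab 330 [ 528.2 -237.1] [ 9.8 35. ] 5.5 z 99.7 circ [ 528.7 -237.1] 18.0 mean [ 528.3 -236.9   99.7]
[ 528.45346299 -237.32068678  115.        ]
rim 3622 [ 548.3 -234.6] [181.1 140.4] 5.7 z 114.2 circ [ 548.2 -235.9] 112.2 mean [ 548.8 -227.3  113.7]
flap pts 29821 [ 556.44933458 -316.91101745  140.01087134] [ 670.34897332 -155.69198632  375.00266246]Traceback (most recent call last):
  File "<stdin>", line 12, in <module>
  File "m2.py", line 7, in rect
    m=m.astype(np.uint8); n,l,s,_=cv2.connectedComponentsWithStats(m); m=l==1+s[1:,4].argmax()
                                                                              ~~~~~~~~~~~~~~^^
ValueError: attempt to get argmax of an empty sequence
```

View pics/w5.png

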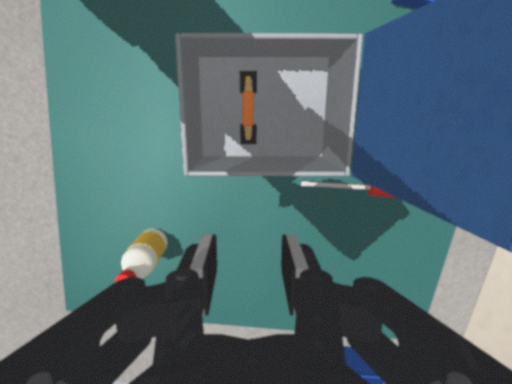

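The orange tab at (248,108) sits where the box geometry predicts, and the flap stays up on the right. I draw the plate now.

```bash
python3 - <<'E'
from h import *
from m2 import *
for n in("wbox","wplate","w3","w4"):
    im,d,st,P,hsv=load(n); z=P[...,2]; rect(n+" stripe",P,(hsv[...,2]<70)&near(P,529,-3,54)&(z<20)&(z>2.4)&(hsv[...,1]<90))
    m=(((hsv[...,1]<60)&(hsv[...,2]>60))|(hsv[...,2]<50))&near(P,529,-3,74)&(z<20)&(z>1.5); rect(n+" pad",P,m)
x,y=528.3,-237.1
L(x,y,310,250); ctrl.gripper_to(42,45); L(x,y,135,200); print("hit",L(x,y,96,60,8))
ctrl.gripper_to(3,45); s=sensors.read_state(); print(s["grip_width"],s["grasp_force"],np.round(s["eef_pos"],1))
L(x,y,150,60); s=sensors.read_state(); print(s["grip_width"],np.round(s["force"],1)); L(x,y,240,120)
s=sensors.read_state(); print(s["t"],s["grip_width"],np.round(s["force"],1))
E
```

```text
wbox stripe 53 [534.9   8.6] [67.6  2. ] 69.95 z 4.4 circ [535.    8.5] 33.8 mean [535.5  10.    4.4]
wbox pad 4277 [529.6  -4.2] [104.4 103.7] 70.22 z 3.9 circ [530.   -5.5] 70.2 mean [531.3  -6.    3.9]
wplate stripe 151 [529.1  -5.3] [96.7  3.9] 70.34 z 3.9 circ [529.   -5.3] 48.3 mean [529.3  -4.6   3.9]
wplate pad 4686 [529.7  -5.5] [103.7 102.6] 70.24 z 3.4 circ [529.2  -5.1] 69.6 mean [530.5  -4.    3.4]
w3 stripe 206 [529.   -5.9] [97.   4.3] 70.64 z 3.8 circ [529.4  -6. ] 48.5 mean [529.5  -4.1   3.8]
w3 pad 5746 [529.2  -5. ] [103.2 102.6] 70.04 z 3.4 circ [529.4  -4.8] 70.2 mean [530.8  -3.8   3.4]
w4 stripe 203 [529.3  -4.8] [96.5  4.3] 70.46 z 3.9 circ [529.4  -4.8] 48.3 mean [529.3  -4.7   3.9]
w4 pad 5724 [529.3  -5.2] [102.7 103.1] 70.3 z 3.5 circ [529.7  -5.6] 70.4 mean [530.8  -3.7   3.5]
hit False
11.377445053698576 44.63129103183746 [ 528.6 -237.4   96.6]
11.489923644982888 [-0.2 -0.2 -1.2]
38.575 11.213492913629453 [-0.4 -0.2 -2.2]
```

```bash
python3 - <<'E'
from h import *
L(529.4,-5,240,150,None,down(np.radians(-19.65))); ctrl.hold(.5)
s=sensors.read_state(); print(s["t"],s["grip_width"],np.round(s["eef_pos"],1),np.round(s["eef_rot"],3))
im,d=optics.grab_frame("side"); a=im[:,:,::-1]
im2,_=optics.grab_frame("top"); b=im2[:,:,::-1]
cv2.imwrite("pics/fin.png",np.hstack([cv2.resize(a[100:340,130:420],(400,331)),cv2.resize(b[90:310,60:480],(400,331))]))
f=np.array(optics.grab_frame("wrist")[0]); cv2.imwrite("pics/fw.png",f[:,:,::-1])
E
```

```text
40.775 11.089985448820894 [529.4  -5.1 240. ] [[ 0.336  0.942  0.   ]
 [ 0.942 -0.336 -0.   ]
 [-0.     0.    -1.   ]]
```

View pics/fin.png

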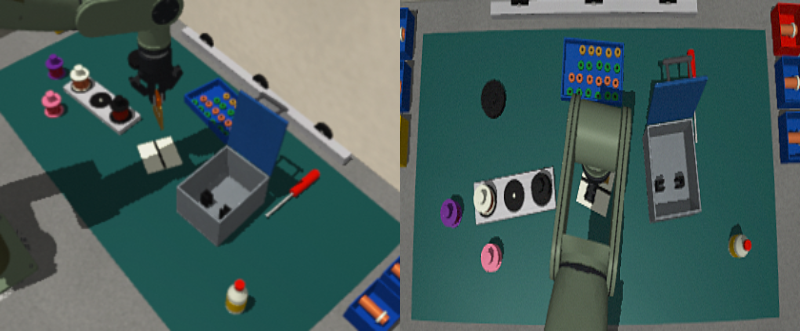

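View pics/fw.png

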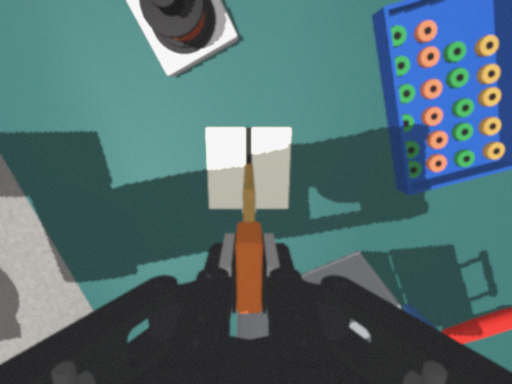

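The plate hangs upright in the jaws at (250,220), in line with the stripe at (250,145) on the pad. The flap stands past upright, both bobbins stand swapped, and the bystanders look untouched.

```bash
python3 -c "
from h import *
ctrl.hold(.3); print(ctrl.finish_job())"
```

```text
the job is handed in; nothing more can be done
None
```

The job is handed in at about 41 s: the bobbins are swapped (each within about 1 mm of its seat), the flap stands open past upright, and the guide plate is held upright about 145 mm above the pad's middle with its faces parallel to the stripe.

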